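# Make up the order caddy

### The job

Make up the grey caddy for the next order from the things close by to its left and right: lay the red-ended sachet flat inside the red tray, and stand the black sauce cup in the black dish, the salt shaker in the white well and the drinks can in the yellow well, all upright and fully down. Leave the blue-ended sachet and the white cup where they are.

Things in the scene. Friction and masses are not known exactly. Their poses are not given: they have to be found in the camera images.
- red_sachet_mid (a point): White condiment sachet with a RED end, lying flat: 56 mm along x, 34 mm along y, 16 mm high; handled as a rigid pad. Point: its centre, 8 mm above its underside. About 15 g. Take the one within 0.5 m of the caddy (any farther off to the right belong to the stall).
- black_cup_mid (a point): Small BLACK sauce cup standing upright, open top, 51 mm across the rim, tapering to 36 mm at its base, 29 mm high. Point: its centre, 14.5 mm above its underside; z up. Grip across the rim. About 20 g.
- shaker_mid (a point): Salt shaker standing upright: white faceted body about 40 mm across, 81 mm high with its domed top. Only the body, up to 55 mm above the underside, can be gripped (any direction). Point: its centre, 40.5 mm above its underside; z up. About 0.13 kg.
- can_mid (a point): Drinks can with a lemon picture standing upright, 53 mm in diameter, 134 mm high. Point: its centre, 67 mm above its underside; z up. About 0.27 kg.
- blue_sachet_mid (a point): Look-alike, not wanted: condiment sachet with a BLUE end, same size and pose as the red one, lying loose. Point: its centre, 8 mm above its underside.
- white_cup_mid (a point): Look-alike, not wanted: WHITE sauce cup, same size as the black one, standing loose. Point: its centre, 14.5 mm above its underside.
- red_tray_seat (a point): RED square tray, insert of the caddy, 98 x 98 mm outside, fixed. The grey caddy is a fixed flat tray 214 x 214 mm with a 16 mm rim that carries four such inserts, two by two, 100 mm from centre to centre; which insert is in which quarter varies. x and y run along the insert's sides, z up. Inside 90 x 90 mm, wall 4 mm thick, rim 10 mm above its inner floor. Point: centre of the inner floor, 8 mm above the worktop.
- black_dish_seat (a point): BLACK flat insert of the caddy, 98 x 98 mm outside, fixed. The grey caddy is a fixed flat tray 214 x 214 mm with a 16 mm rim that carries four such inserts, two by two, 100 mm from centre to centre; which insert is in which quarter varies. x and y run along the insert's sides, z up. Round recess 60 mm across and 5 mm deep. Point: centre of the recess floor, 7 mm above the worktop.
- white_well_seat (a point): WHITE block, insert of the caddy, 98 x 98 mm outside, fixed. The grey caddy is a fixed flat tray 214 x 214 mm with a 16 mm rim that carries four such inserts, two by two, 100 mm from centre to centre; which insert is in which quarter varies. x and y run along the insert's sides, z up. Round well 56 mm across and 20 mm deep. Point: centre of the well's floor, 8 mm above the worktop.
- yellow_well_seat (a point): YELLOW block, insert of the caddy, 98 x 98 mm outside, fixed. The grey caddy is a fixed flat tray 214 x 214 mm with a 16 mm rim that carries four such inserts, two by two, 100 mm from centre to centre; which insert is in which quarter varies. x and y run along the insert's sides, z up. Round well 70 mm across and 28 mm deep. Point: centre of the well's floor, 8 mm above the worktop.
Not all that is in view belongs to the job. What is shaped like the part that bears red_sachet_mid but turquoise is not meant.

How it is judged:
By the outcome, as a careful person would: the job done as asked, in the order asked, and still so for the second after the job is handed in, with the robot touching nothing.
It also fails if it takes over 115 s, if anything falls off the work surface, if the arm or the gripper's body presses on something with over 40 N, if the wrist force passes 120 N, or if a joint passes its speed limit or range.

### The arm

A 7-joint arm with a two-finger parallel gripper is mounted at the origin on a cart in front of the work surface, level with it; the furniture and walls round the work are solid. World frame = base frame: x ahead of the robot, y to its left, z up, the work surface at z = 0. Lengths are in m, angles in degrees, forces in N, time in s.
With the tool pointing down it reaches from about 0.425 to 0.875 m from the base axis. Payload 4.7 kg.
Tool frame: the origin (TCP) lies where the fingers leave the gripper's body, on its centre line; the fingertips stand 70 mm ahead of it and the grasp point (between the pads) lies 51 mm ahead of it (env.tip_reach is the distance from the TCP to the fingertips, in m); z points along the fingers, x is the direction in which the jaws open and shut, and the axes are right-handed (so a half turn about z gives the same grasp; the last joint's range is limited). The gripper opens to 87 mm and grips with 3 to 60 N. Pads are 19 mm wide; open, the fingers measure 117 mm over their backs; the gripper's body (75 mm by 190 mm) begins 51 mm behind the grasp point.
Start: joints at [70.422, 18.392, -4.016, 83.108, 1.295, 78.541, -3.26], TCP at [0.226, -0.609, 0.292] pointing down, gripper open.
Joint ranges: [-163.93, 163.93], [-17.29, 119.83], [-79.2, 71.16], [3.27, 140.29], [-89.18, 269.18], [5.43, 117.66], [-154.24, 154.24]. Speed limits (degrees/s): [147.25, 147.25, 180, 180, 180, 180, 180].

### API

Orientations are given as [roll, pitch, yaw] about the fixed x, y, z axes, in that order (R = Rz(yaw) Ry(pitch) Rx(roll)).
In Python, from cell import env, optics, order gives the robot as it stands.
- The arm moves only by the shell command python3 -m creep 'ROWS' [FORCE]. ROWS is JSON, a list of rows, each a list of 7 numbers: the shift along the tool's x, y, z in cm, then the turn, a rotation vector about the tool's x, y, z in rad, then the opening, from 0 (shut) to 1 (fully open). A call has 1 to 20 rows; each row shifts and turns the pose as measured when the row begins, along the tool's axes as they then stand; what a row does not reach is not made up. A row lasts 1/10 s, in which the tool goes at most 50 mm and 8.59 degrees, less where a joint would pass 70% of its speed; a pose out of reach is approached as far as the arm can. A call with a gripper value outside its range is refused whole. The fingers move at their own pace and stop on an object; FORCE is the grip in N (left out, the last holds). Time passes only in rows, so rows that do not move let the fingers close. It gives the time, the measured TCP pose, the force and the opening at its end, in the units of the state.
- env.get_obs(): the state, without advancing time (a new reading comes with each control period).
- optics.read_camera(name): name is "scene" or "top" or "wrist"; returns a dict with "frame" (480x640x3 uint8, blue, green, red), "z_map" (480x640 float32, m along the optical axis (not along the pixel's ray), 0 where there is no reading), "fx", "fy", "cx", "cy" (pixels), "R" (3x3) and "t" (3): a world point X has camera coordinates R X + t; the wrist camera has in their place "hand_eye" (4x4, takes a point from camera to tool coordinates, whose origin is the TCP and whose axes are the tool frame's). Camera axes: x right, y down, z forward; pixel columns grow to the right and rows downward; lengths in m; the calibration is good to about 2 mm. A picture is of the moment at which its call begins: read the wrist's pose just before it.
- order.sign_off(): hands the job in, once; it reports no verdict.
The state is a dict: "time_s": time; "qpos": joint angles; "joint_velocities": joint speeds; "effort": joint torques, N m; "tool_pos": TCP position; "tool_rot": TCP orientation; "force": force on the tool from outside, world axes, zero at the start; "wrist_torque": the same for the moment, N m; "grip_width": finger opening in m.
Only numpy, scipy, OpenCV 4.12 (cv2) and the standard library are available. Lean on these libraries where they do the work, as an engineer would, in place of code of your own. Each camera call takes 0.05 s, during which the arm holds its last target. There are 200 camera calls.

## Working session

There is one attempt and no reset: what is moved stays moved. The work goes in short steps, Python scripts to look and compute and a shell command to move; the robot and the scene stay as the last step left them, time stands still between calls to the robot, and variables do not carry over. Pictures are saved under pics/ and viewed, on a budget of 14 in all, crops included, one or two more only if the job needs it, and the job is handed in when it is done.

```bash
ls; mkdir -p pics; python3 - <<'E'
from cell import env,optics,order
import cv2,numpy as np
o=env.get_obs(); print(o)
for n in("scene","top"):
    c=optics.read_camera(n); cv2.imwrite(f"pics/{n}0.png",c["frame"]); np.savez(f"{n}0.npz",**c)
    print(n,c["fx"],c["cx"],c["R"],c["t"])
E
```

```text
pics
{'time_s': 0.0, 'qpos': array([70.42384536, 18.43896445, -4.01621216, 83.17295053,  1.29613805,
       78.53996622, -3.26200469]), 'joint_velocities': array([ 0.1000637 ,  0.03427506, -0.02138419,  0.13108932, -0.06191421,
       -0.10688166, -0.01547533]), 'effort': array([-4.85949731e-04, -4.91293502e+01, -4.04026229e-01, -3.12523592e+01,
       -6.37664529e-02,  4.39361797e-02,  1.47004666e-04]), 'tool_pos': array([ 0.22622191, -0.60893306,  0.29117966]), 'tool_rot': array([ 1.79993483e+02,  1.06575446e-01, -6.96152766e+01]), 'force': array([-0.16964217,  0.58433322,  0.58039495]), 'wrist_torque': array([ 0.05681584,  0.07443202, -0.00916667]), 'grip_width': 0.08718994499709833}
scene 477.6612324391626 324.6854649500693 [[-0.7178648  -0.69616622  0.00476616]
 [-0.30431936  0.30763246 -0.90152759]
 [ 0.62614683 -0.64862536 -0.43269537]] [0.34186691 0.22602103 1.03402   ]
top 498.86795690324055 316.4162632120092 [[-0.02451967 -0.99939815 -0.02453821]
 [-0.98816348  0.02794754 -0.15083724]
 [ 0.15143224  0.02054929 -0.98825402]] [0.01756742 0.50133311 1.1274839 ]
```

View pics/top0.png

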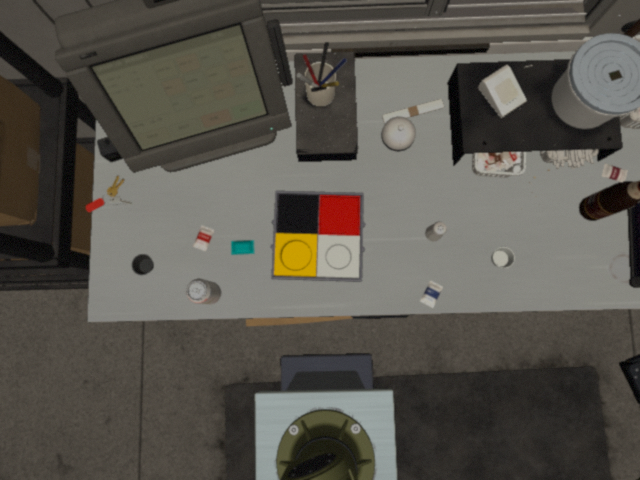

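View pics/scene0.png

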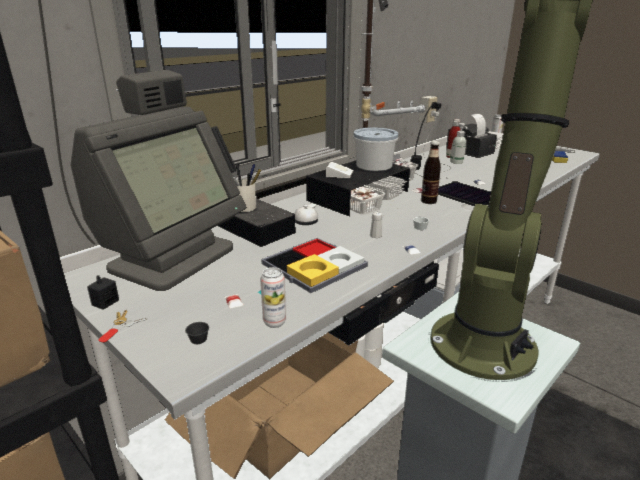

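Top view: the red-ended sachet candidates are (204,238), close to the caddy, and (614,172), far right at the stall. Similar things: turquoise pad (243,247), blue sachet (431,293) and red key tag (95,205). I choose (204,238). Black cup is at (143,264) and white cup at (501,258), which stays. Shaker is at (437,231), can at (200,291). Insert quarters are black (297,213), red (340,213), yellow (296,255) and white (339,257). Next I measure these and check with one close crop.

```bash
cat > h.py <<'E'
import cv2,numpy as np
from cell import env,optics
def cloud(c,pose=None):
    v,u=np.mgrid[0:480,0:640]; z=c["z_map"]
    P=np.stack([(u-c["cx"])/c["fx"]*z,(v-c["cy"])/c["fy"]*z,z],-1)
    if pose is not None:
        H=np.asarray(c["hand_eye"]); P=P@H[:3,:3].T+H[:3,3]
        from scipy.spatial.transform import Rotation as R
        W=R.from_euler('xyz',pose["tool_rot"],degrees=True).as_matrix()@P.reshape(-1,3).T
        W=W.T.reshape(P.shape)+pose["tool_pos"]
    else: W=(P-c["t"])@np.asarray(c["R"])
    W[z==0]=np.nan
    return W
def rect(W,mask):
    p=W[mask][:,:2].astype(np.float32); (c,s,a)=cv2.minAreaRect((p*1000)); return np.round(c,1),np.round(s,1),round(a,1),len(p)
E
python3 - <<'E'
from h import *
c=dict(np.load("top0.npz")); W=cloud(c); f=c["frame"]
print("table",np.nanmedian(W[290:310,330:400,2]))
for n,(u,v) in dict(red=(204,238),turq=(243,247),cup=(143,264),can=(200,291),shaker=(437,231),white=(501,258),blue=(431,293)).items():
    m=np.zeros((480,640),bool); m[v-24:v+25,max(u-18,0):u+19]=1
    if n=="can": m[v-24:v+25,u-25:u+26]=1
    w=m&(W[...,2]>.005); zt=np.nanpercentile(W[w][:,2],95)
    t=m&(W[...,2]>(zt-.008)) if n!="can" else m&(W[...,2]>zt-.006)
    print(n,"all",rect(W,w),"zt",round(zt,4),"top",rect(W,t),np.median(W[t],0).round(4))
for n,(u,v) in dict(black=(297,213),red=(340,213),yel=(296,255),whi=(339,257)).items(): print(n,W[v,u].round(4))
m=np.zeros((480,640),bool); m[185:290,265:372]=1
print("caddy",rect(W,m&(W[...,2]>.01)), np.nanpercentile(W[m][:,2],[5,50,95]))
hsv=cv2.cvtColor(f,cv2.COLOR_BGR2HSV)
for n,k in dict(red=(hsv[...,1]>150)&((hsv[...,0]<8)|(hsv[...,0]>172)),yel=(hsv[...,1]>150)&(abs(hsv[...,0].astype(int)-24)<8),blk=(hsv[...,2]<60)).items():
    print(n,rect(W,m&k&(W[...,2]>.0)))
a=cv2.resize(f[190:320,110:270],(640,520),interpolation=cv2.INTER_CUBIC); cv2.imwrite("pics/crop1.png",a)
E
```

```text
table -0.0008051318829750251
red all (array([506.1, 276.1]), array([ 72. , 107.1]), 77.5, 314) zt 0.0169 top (array([515.6, 276.8]), array([33.7, 55.6]), 68.8, 216) [0.5151 0.2771 0.0133]
turq all (array([493.9, 183.5]), array([99.1, 66.4]), 8.7, 318) zt 0.0171 top (array([491.1, 183.7]), array([32.7, 53.8]), 0.9, 234) [0.4899 0.182  0.0136]
cup all (array([440.3, 424.2]), array([75.5, 83.2]), 6.2, 211) zt 0.0302 top (array([454.2, 417.1]), array([48.5, 48.3]), 2.5, 104) [0.4563 0.4268 0.0275]
can all (array([386.9, 284.7]), array([104.5, 115.5]), 3.8, 726) zt 0.1335 top (array([384. , 259.3]), array([42.5, 42.8]), 89.6, 299) [0.3836 0.2597 0.1307]
shaker all (array([ 520.9, -282.1]), array([ 77.9, 109.5]), 87.7, 313) zt 0.0815 top (array([ 513.1, -274.5]), array([29.1, 26. ]), 86.0, 126) [ 0.512  -0.2742  0.0783]
white all (array([ 451.8, -429.7]), array([ 82. , 101.4]), 85.4, 255) zt 0.0303 top (array([ 447.7, -428.9]), array([47.9, 49.8]), 2.5, 100) [ 0.4509 -0.4385  0.0275]
blue all (array([ 378.6, -266.9]), array([71.2, 83.8]), 77.2, 348) zt 0.0169 top (array([ 368.3, -260.5]), array([32.5, 55. ]), 60.4, 264) [ 0.3672 -0.2597  0.0131]
black [0.5698 0.0503 0.0092]
red [ 0.5669 -0.0535  0.0086]
yel [0.4673 0.0544 0.0125]
whi [ 0.4604 -0.0478  0.0069]
caddy (array([514.2,   1.8]), array([225. , 214.5]), 86.7, 4957) [-0.00278357  0.00869883  0.03519776]
red (array([562. , -49.4]), array([98.7, 97.2]), 87.9, 1611)
yel (array([470.4,  55.9]), array([100.4, 105.3]), 87.0, 1829)
blk (array([570.2,  50.2]), array([99.7, 96.9]), 86.6, 1580)
```

View pics/crop1.png

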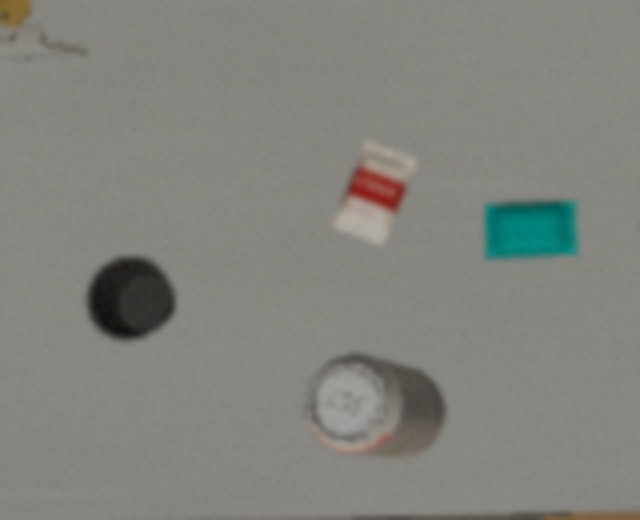

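Crop: the white sachet with the red band is at crop (376,192), distinct from the turquoise pad at (530,230). Choice confirmed. Next a planning helper that prints constant-twist rows, plus a check of obstacle height on the way.

```bash
cat > go.py <<'E'
# prints the tool-axis row (constant twist) that takes the tool to x y z yaw (pointing down) in N rows
import sys,numpy as np
from scipy.spatial.transform import Rotation as R
from cell import env
def plan(x,y,z,yaw,N=None):
    o=env.get_obs(); R0=R.from_euler('xyz',o["tool_rot"],degrees=True); R1=R.from_euler('xyz',[180,0,yaw],degrees=True)
    D=R0.inv()*R1; w=D.as_rotvec(); d=R0.inv().apply(np.array([x,y,z])-o["tool_pos"])
    th=np.linalg.norm(w)
    K=np.array([[0,-w[2],w[1]],[w[2],0,-w[0]],[-w[1],w[0],0]])
    V=np.eye(3)+(0 if th<1e-9 else (1-np.cos(th))/th**2*K+(th-np.sin(th))/th**3*K@K)
    v=np.linalg.solve(V,d); n=max(np.linalg.norm(v)/.045,th/.135,1); N=N or int(np.ceil(n))
    print("t",round(o["time_s"],2),"pos",o["tool_pos"].round(4),"rot",o["tool_rot"].round(1),"grip",round(o["grip_width"],4),"F",o["force"].round(1))
    print("N",N,(v*100/N).round(2).tolist(),(w/N).round(3).tolist())
if __name__=="__main__":
    a=list(map(float,sys.argv[1:])); plan(*a[:4],int(a[4]) if len(a)>4 else None)
E
python3 - <<'E'
from h import *
W=cloud(dict(np.load("top0.npz"))); r=np.hypot(W[...,0],W[...,1]); az=np.degrees(np.arctan2(W[...,1],W[...,0]))
for a in range(-60,60,10):
    m=(r>.4)&(az>a)&(az<a+10); print(a,[round(float(np.nanmax(W[m&(r<q)&(r>q-.1)][:,2])),3) for q in(.5,.6,.7,.8,.9)])
E
python3 go.py .55 0 .33 0
```

```text
-60 [-0.879, 0.006, 0.008, 0.008, 0.188]
-50 [0.006, 0.033, 0.035, 0.008, 0.209]
-40 [0.021, 0.008, 0.008, 0.103, 0.115]
-30 [0.007, 0.087, 0.007, 0.106, 0.138]
-20 [0.034, 0.03, 0.022, 0.063, 0.048]
-10 [0.035, 0.033, 0.079, 0.21, 0.213]
0 [0.042, 0.042, 0.078, 0.251, 0.398]
10 [0.042, 0.04, 0.01, 0.248, 0.437]
20 [0.007, 0.02, 0.017, 0.244, 0.41]
30 [0.137, 0.015, 0.007, 0.214, 0.352]
40 [0.006, 0.031, 0.031, 0.007, 0.173]
50 [-0.882, 0.006, 0.007, 0.222, 0.221]
t 0.1 pos [ 0.2262 -0.6089  0.2913] rot [ 1.80e+02  1.00e-01 -6.96e+01] grip 0.087 F [-0.5  0.   0.1]
N 17 [-0.51, -4.29, -0.23] [-0.0, 0.0, -0.071]
```

```bash
python3 -m creep '[[-0.5,-4.3,-0.2,0,0,-0.071,1],[-0.5,-4.3,-0.2,0,0,-0.071,1],[-0.5,-4.3,-0.2,0,0,-0.071,1],[-0.5,-4.3,-0.2,0,0,-0.071,1],[-0.5,-4.3,-0.2,0,0,-0.071,1],[-0.5,-4.3,-0.2,0,0,-0.071,1],[-0.5,-4.3,-0.2,0,0,-0.071,1],[-0.5,-4.3,-0.2,0,0,-0.071,1],[-0.5,-4.3,-0.2,0,0,-0.071,1],[-0.5,-4.3,-0.2,0,0,-0.071,1],[-0.5,-4.3,-0.2,0,0,-0.071,1],[-0.5,-4.3,-0.2,0,0,-0.071,1],[-0.5,-4.3,-0.2,0,0,-0.071,1],[-0.5,-4.3,-0.2,0,0,-0.071,1],[-0.5,-4.3,-0.2,0,0,-0.071,1],[-0.5,-4.3,-0.2,0,0,-0.071,1],[-0.5,-4.3,-0.2,0,0,-0.071,1]]'
python3 - <<'E'
from h import *
o=env.get_obs(); c=optics.read_camera("wrist"); print(c["hand_eye"]); cv2.imwrite("pics/w1.png",c["frame"])
np.savez("w1.npz",pos=o["tool_pos"],rot=o["tool_rot"],**c)
W=cloud(c,o)
print(np.nanpercentile(W[...,2],[5,25,50,75,95]))
E
python3 go.py .515 .277 .2 68.8
```

```text
time_s: 1.8
tool_pos: [0.5729, 0.0063, 0.3156]
tool_rot: [-179.5, 0.9, 1.3]
force: [0.2, 0.7, 0.5]
grip_width: 0.0869
[[ 9.99998689e-01  1.51055382e-03 -5.83106981e-04 -6.53399830e-04]
 [-1.27042553e-03  9.55234848e-01  2.95845857e-01 -8.21235482e-02]
 [ 1.00389520e-03 -2.95844728e-01  9.55235515e-01 -9.28858304e-02]
 [ 0.00000000e+00  0.00000000e+00  0.00000000e+00  1.00000000e+00]]
[-8.87037026e-01  6.53686333e-05  3.57832983e-02  3.34196001e-01
  3.59074841e-01]
t 1.85 pos [0.5717 0.017  0.3166] rot [-179.1    0.8    2.2] grip 0.0871 F [-1.8  7.6  0. ]
N 9 [1.24, -2.86, 1.31] [-0.002, 0.0, -0.129]
```

View pics/w1.png

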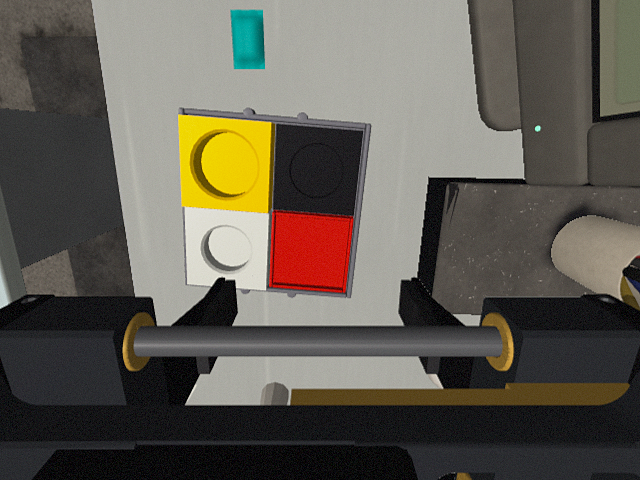

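The wrist view shows the caddy: yellow well (225,163), black dish (316,170), white well (228,247), red tray (312,251). The tool was still coasting, so I settle it and re-shoot for measurement.

```bash
python3 -m creep '[[0,0,0,0,0,0,1],[0,0,0,0,0,0,1],[0,0,0,0,0,0,1]]'
cat > caddy.py <<'E'
from h import *
o=env.get_obs(); c=optics.read_camera("wrist"); W=cloud(c,o); f=c["frame"]; cv2.imwrite("pics/w2.png",f)
print(o["tool_pos"].round(4),o["tool_rot"].round(2),o["joint_velocities"].round(1))
hsv=cv2.cvtColor(f,cv2.COLOR_BGR2HSV).astype(int); H,S,V=[hsv[...,i] for i in range(3)]
near=(abs(W[...,0]-.515)<.13)&(abs(W[...,1])<.13)&(W[...,2]>.003)&(W[...,2]<.06)
for n,k in dict(red=(S>150)&((H<8)|(H>172)),yel=(S>150)&(abs(H-24)<8),blk=V<60).items():
    k=near&k; k=cv2.morphologyEx(k.astype(np.uint8),cv2.MORPH_OPEN,np.ones((5,5)))>0
    print(n,rect(W,k),"z",np.nanpercentile(W[k][:,2],[2,50,98]).round(4))
print("caddy",rect(W,near&(W[...,2]>.005)))
# wells: points below block top, inside block
for n,(u,v) in dict(yel=(-50,50),whi=(-50,-50),blk=(50,50),red=(50,-50)).items():
    a=np.hypot(W[...,0]-.515-u/1e3,W[...,1]-v/1e3)<.045
    z=W[a][:,2]; lo,hi=np.nanpercentile(z,[3,97]); fl=a&(W[...,2]<lo+.004)
    print(n,"lo/hi",lo.round(4),hi.round(4),"floor circle",np.array(cv2.minEnclosingCircle((W[fl][:,:2]*1000).astype(np.float32))[0]).round(1),np.nanmean(W[fl],0).round(4), fl.sum())
E
python3 caddy.py; python3 go.py .515 .277 .2 68.8
```

```text
time_s: 2.15
tool_pos: [0.571, 0.0191, 0.316]
tool_rot: [-179.2, 0.9, 2.4]
force: [0.3, -0.4, -0.9]
grip_width: 0.0872
[0.571  0.0191 0.316 ] [-179.17    0.91    2.43] [ 0.3  0.1  0.4  0.2  0.2 -0.1  0.1]
red (array([559.3, -49. ]), array([101.7,  99.5]), 86.9, 5975) z [0.0066 0.0085 0.0188]
yel (array([464.3,  57.5]), array([97.7, 98.3]), 86.8, 8148) z [0.0072 0.0352 0.0377]
blk (array([564.3,  50.5]), array([99.4, 97.2]), 86.8, 6789) z [0.0061 0.0118 0.0139]
caddy (array([511.5,   5.3]), array([224.3, 214. ]), 86.6, 29917)
yel lo/hi 0.0076 0.3544 floor circle [463.5  57.5] [0.4615 0.0573 0.0084] 2657
whi lo/hi 0.0072 0.0295 floor circle [469.4 -49.1] [ 0.4573 -0.045   0.0083] 1343
blk lo/hi 0.0079 0.3658 floor circle [565.1  50. ] [0.5647 0.0514 0.0085] 2902
red lo/hi 0.0067 0.0168 floor circle [565. -50.] [ 0.5639 -0.0489  0.0082] 3558
t 2.2 pos [0.5711 0.0188 0.3159] rot [-179.2    0.9    2.4] grip 0.087 F [ 1.2 -0.1  1. ]
N 9 [1.24, -2.84, 1.3] [-0.002, 0.001, -0.129]
```

```bash
python3 -m creep '[[1.2,-2.8,1.3,0,0,-0.129,1],[1.2,-2.8,1.3,0,0,-0.129,1],[1.2,-2.8,1.3,0,0,-0.129,1],[1.2,-2.8,1.3,0,0,-0.129,1],[1.2,-2.8,1.3,0,0,-0.129,1],[1.2,-2.8,1.3,0,0,-0.129,1],[1.2,-2.8,1.3,0,0,-0.129,1],[1.2,-2.8,1.3,0,0,-0.129,1],[1.2,-2.8,1.3,0,0,-0.129,1],[0,0,0,0,0,0,1],[0,0,0,0,0,0,1]]'
cat > obj.py <<'E'
# wrist-camera measurement of an object near x y: points between zlo,zhi
import sys
from h import *
x,y,r,zl,zh=map(float,sys.argv[1:6]); o=env.get_obs(); c=optics.read_camera("wrist"); W=cloud(c,o)
if len(sys.argv)>6: cv2.imwrite("pics/"+sys.argv[6],c["frame"])
m=(np.hypot(W[...,0]-x,W[...,1]-y)<r)&(W[...,2]>zl)&(W[...,2]<zh)
if m.sum()>5: print("rect",rect(W,m),"mean",W[m].mean(0).round(4),"zmax",W[m][:,2].max().round(4),"circ",[np.round(q,1) for q in cv2.minEnclosingCircle((W[m][:,:2]*1000).astype(np.float32))])
else: print("nothing")
E
python3 obj.py .515 .277 .05 .006 .03 w3.png; python3 go.py .515 .277 .073 68.8
```

```text
time_s: 3.3
tool_pos: [0.5382, 0.2584, 0.1926]
tool_rot: [-178.9, 0.1, 69.0]
force: [0.5, -1.3, 1.1]
grip_width: 0.0871
rect (array([513.5, 281.2]), array([33.7, 56.3]), 68.3, 2628) mean [0.5117 0.2815 0.0123] zmax 0.0174 circ [array([513.1, 281.2]), np.float64(32.4)]
t 3.35 pos [0.5378 0.2586 0.1926] rot [-1.789e+02  1.000e-01  6.900e+01] grip 0.0869 F [-0.3  0.1 -0.3]
N 3 [0.3, -0.89, 3.99] [-0.007, 0.001, 0.001]
```

View pics/w3.png

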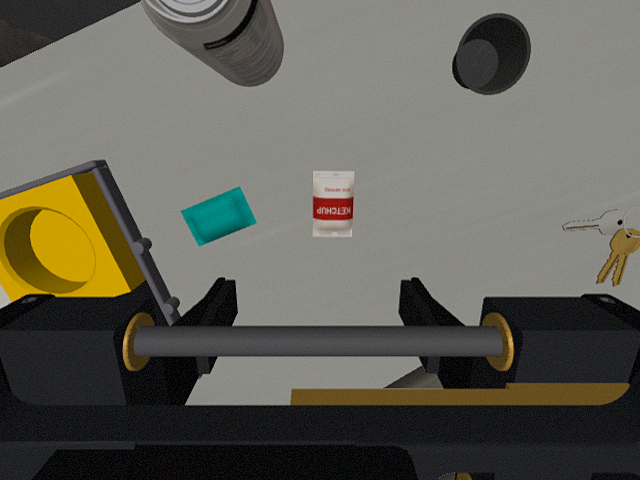

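The sachet sits at (333,204), aligned with the jaws. The can is at top left (215,40), the cup at (490,55), and the turquoise pad at (218,216) is clear. I go down.

```bash
python3 -m creep '[[0.5,-1.5,1,-0.01,0,0,1],[0.4,-1.3,1,-0.01,0,0,1],[0,0,0,0,0,0,1]]'; python3 go.py .514 .279 .073 68.5
```

```text
time_s: 3.65
tool_pos: [0.5193, 0.2719, 0.1732]
tool_rot: [179.8, 0.1, 68.2]
force: [-0.1, 0.1, -0.1]
grip_width: 0.0873
t 3.65 pos [0.5193 0.2719 0.1732] rot [1.798e+02 1.000e-01 6.820e+01] grip 0.0873 F [-0.1  0.1 -0.1]
N 3 [0.16, -0.26, 3.34] [0.001, 0.001, -0.002]
```

```bash
python3 -m creep '[[0.2,-0.3,3.3,0,0,0,0.7],[0.2,-0.3,3.3,0,0,0,0.7],[0.2,-0.2,3,0,0,0,0.7],[0,0,0.5,0,0,0,0.7],[0,0,0,0,0,0,0.7]]'; python3 go.py .514 .279 .073 68.5
```

```text
time_s: 4.15
tool_pos: [0.5258, 0.2725, 0.0737]
tool_rot: [179.2, -0.0, 67.2]
force: [1.3, 0.3, 0.2]
grip_width: 0.0622
t 4.15 pos [0.5258 0.2725 0.0737] rot [179.2  -0.   67.2] grip 0.0622 F [1.3 0.3 0.2]
N 1 [0.15, -1.34, 0.06] [0.014, -0.0, -0.023]
```

```bash
python3 -m creep '[[0.2,-1.3,0.05,0.014,0,-0.023,0.6],[0,0,0,0,0,0,0.6],[0,0,0,0,0,0,0],[0,0,0,0,0,0,0],[0,0,0,0,0,0,0],[0,0,0,0,0,0,0],[0,0,0,0,0,0,0]]' 8; python3 go.py .514 .279 .2 68.5
```

```text
time_s: 4.85
tool_pos: [0.5183, 0.2802, 0.0795]
tool_rot: [179.6, -0.4, 68.5]
force: [0.4, -0.0, 0.6]
grip_width: 0.0336
t 4.85 pos [0.5183 0.2802 0.0795] rot [179.6  -0.4  68.5] grip 0.0336 F [ 0.4 -0.   0.6]
N 3 [-0.08, -0.11, -4.02] [0.002, -0.002, -0.0]
```

```bash
python3 -m creep '[[0,0,0,0,0,0,0.5],[0,0,0,0,0,0,0.5],[0,0,0.7,0,0,0,0.5],[0,0,0,0,0,0,0.5]]'; python3 go.py .514 .279 .073 68.5
```

```text
time_s: 5.25
tool_pos: [0.5183, 0.28, 0.0718]
tool_rot: [179.6, -0.3, 68.4]
force: [0.1, -0.4, -0.3]
grip_width: 0.0432
t 5.25 pos [0.5183 0.28   0.0718] rot [179.6  -0.3  68.4] grip 0.0432 F [ 0.1 -0.4 -0.3]
N 1 [-0.25, -0.36, -0.13] [0.007, -0.006, -0.001]
```

```bash
python3 -m creep '[[0,0,0,0,0,0,0],[0,0,0,0,0,0,0],[0,0,0,0,0,0,0],[0,0,-2,0,0,0,0],[0,0,-4,0,0,0,0],[0,0,-4,0,0,0,0],[0,0,-2,0,0,0,0],[0,0,0,0,0,0,0],[0,0,0,0,0,0,0]]' 10; python3 go.py .558 -.0485 .17 86.8 10
```

```text
time_s: 6.15
tool_pos: [0.5162, 0.2793, 0.1939]
tool_rot: [179.8, -0.2, 68.5]
force: [0.4, -0.6, -1.8]
grip_width: 0.034
t 6.15 pos [0.5162 0.2793 0.1939] rot [179.8  -0.2  68.5] grip 0.034 F [ 0.4 -0.6 -1.8]
N 10 [-3.13, 1.11, 0.24] [0.0, -0.0, -0.032]
```

```bash
python3 -m creep '[[-3.1,1.1,0.2,0,0,-0.032,0],[-3.1,1.1,0.2,0,0,-0.032,0],[-3.1,1.1,0.2,0,0,-0.032,0],[-3.1,1.1,0.2,0,0,-0.032,0],[-3.1,1.1,0.2,0,0,-0.032,0],[-3.1,1.1,0.2,0,0,-0.032,0],[-3.1,1.1,0.2,0,0,-0.032,0],[-3.1,1.1,0.2,0,0,-0.032,0],[-3.1,1.1,0.2,0,0,-0.032,0],[-3.1,1.1,0.2,0,0,-0.032,0],[0,0,0,0,0,0,0],[0,0,0,0,0,0,0]]'; python3 go.py .559 -.0485 .17 86.8 
```

```text
time_s: 7.35
tool_pos: [0.5449, -0.0591, 0.1519]
tool_rot: [-178.7, -0.3, 87.8]
force: [0.6, -0.2, 0.7]
grip_width: 0.0342
t 7.35 pos [ 0.5449 -0.0591  0.1519] rot [-178.7   -0.3   87.8] grip 0.0342 F [ 0.6 -0.2  0.7]
N 1 [1.13, 1.33, -1.83] [-0.023, -0.005, 0.018]
```

```bash
python3 caddy.py
```

```text
[ 0.5449 -0.0591  0.1519] [-178.68   -0.3    87.81] [ 1.3  1.6  2.1  0.1  2.  -0.3  0.5]
red (array([550.3, -46.5]), array([100.5,  80.5]), 86.5, 7185) z [0.0071 0.0086 0.0189]
yel (array([467.4,  58.3]), array([101.7, 104.1]), 86.8, 28942) z [0.0075 0.0355 0.0377]
blk (array([560.6,  53.4]), array([102.8,  85.4]), 85.8, 11377) z [0.0064 0.0118 0.0138]
caddy (array([504.1,   4.8]), array([225.1, 200.8]), 87.4, 79998)
yel lo/hi 0.0075 0.0373 floor circle [464.6  58.2] [0.4631 0.0624 0.0085] 7917
whi lo/hi 0.0074 0.0295 floor circle [458.7 -42.5] [ 0.4579 -0.0424  0.0084] 5890
blk lo/hi 0.0065 0.1689 floor circle [558.3  55.2] [0.5602 0.0535 0.0074] 3947
red lo/hi 0.0076 0.1965 floor circle [564.8 -49.8] [ 0.5444 -0.0377  0.0083] 2964
```

```bash
python3 -m creep '[[1.1,1.3,0,-0.023,-0.005,0.018,0],[0,0,0,0,0,0,0]]'; python3 go.py .56 -.0485 .09 86.8 2
```

```text
time_s: 7.6
tool_pos: [0.5572, -0.0473, 0.15]
tool_rot: [-179.9, 0.0, 86.8]
force: [0.4, 1.1, 0.4]
grip_width: 0.0339
t 7.6 pos [ 0.5572 -0.0473  0.15  ] rot [-179.9    0.    86.8] grip 0.0339 F [0.4 1.1 0.4]
N 2 [-0.05, 0.14, 3.0] [-0.001, 0.0, 0.0]
```

```bash
python3 -m creep '[[0,0.2,2.9,0,0,0,0],[0,0.1,2.6,0,0,0,0],[0,0,0,0,0,0,0]]'; python3 go.py .56 -.0485 .081 86.8
```

```text
time_s: 7.9
tool_pos: [0.5591, -0.045, 0.094]
tool_rot: [-179.8, 0.1, 87.2]
force: [-0.5, -0.1, -0.5]
grip_width: 0.0341
t 7.9 pos [ 0.5591 -0.045   0.094 ] rot [-1.798e+02  1.000e-01  8.720e+01] grip 0.0341 F [-0.5 -0.1 -0.5]
N 1 [-0.34, 0.11, 1.3] [-0.004, 0.001, 0.007]
```

```bash
python3 -m creep '[[-0.3,0.1,0.8,0,0,0,0],[0,0,0.5,0,0,0,0],[0,0,0,0,0,0,0],[0,0,0,0,0,0,0.5],[0,0,0,0,0,0,0.5],[0,0,0,0,0,0,0.5],[0,0,-3,0,0,0,0.5],[0,0,-4,0,0,0,0.6],[0,0,-4,0,0,0,1],[0,0,-1,0,0,0,1],[0,0,0,0,0,0,1]]'; python3 go.py .455 .4185 .2 120
```

```text
time_s: 9.0
tool_pos: [0.5609, -0.0472, 0.2085]
tool_rot: [-180.0, 0.2, 87.4]
force: [0.7, -0.1, -0.6]
grip_width: 0.068
t 9.0 pos [ 0.5609 -0.0472  0.2085] rot [-180.     0.2   87.4] grip 0.068 F [ 0.7 -0.1 -0.6]
N 11 [4.4, 0.07, 0.07] [-0.0, 0.0, -0.052]
```

```bash
python3 obj.py .56 -.048 .043 .0205 .05 w4.png; python3 go.py .455 .4185 .2 87.4
```

```text
rect (array([554.1, -46.6]), array([27.6, 41.3]), 86.6, 1254) mean [ 0.5542 -0.0467  0.0228] zmax 0.0258 circ [array([554.9, -46.3]), np.float64(21.8)]
t 9.05 pos [ 0.5608 -0.0471  0.2079] rot [-1.799e+02  1.000e-01  8.740e+01] grip 0.0714 F [ 0.5  0.6 -0.6]
N 11 [4.19, -1.15, 0.07] [-0.0, 0.0, -0.0]
```

View pics/w4.png

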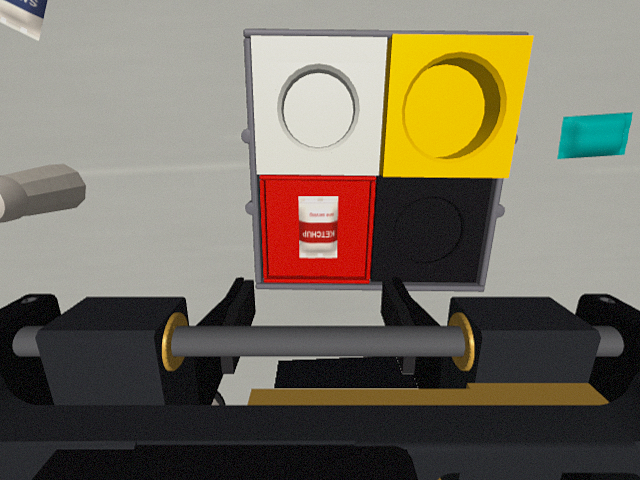

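The sachet lies flat and centred in the red tray at (318,228), top at about 24 mm, which means it is on the floor. Now the black cup.

```bash
python3 -m creep '[[4.2,-1.1,0,0,0,0,1],[4.2,-1.1,0,0,0,0,1],[4.2,-1.1,0,0,0,0,1],[4.2,-1.1,0,0,0,0,1],[4.2,-1.1,0,0,0,0,1],[4.2,-1.1,0,0,0,0,1],[4.2,-1.1,0,0,0,0,1],[4.2,-1.1,0,0,0,0,1],[4.2,-1.1,0,0,0,0,1],[3.2,-0.8,0,0,0,0,1],[0,0,0,0,0,0,1],[0,0,0,0,0,0,1]]'; python3 obj.py .454 .417 .045 .023 .04; python3 go.py .455 .4185 .15 86.8
```

```text
time_s: 10.25
tool_pos: [0.4629, 0.3754, 0.185]
tool_rot: [-178.4, 0.6, 87.0]
force: [-0.5, -1.3, -0.6]
grip_width: 0.0872
rect (array([451.1, 421. ]), array([50.2, 50. ]), 88.2, 1043) mean [0.454  0.4228 0.0283] zmax 0.0313 circ [array([451.1, 420.5]), np.float64(25.6)]
t 10.3 pos [0.4626 0.3754 0.185 ] rot [-178.4    0.6   87. ] grip 0.0874 F [-0.4  0.1 -0.2]
N 2 [2.14, -0.47, 1.75] [-0.014, 0.005, 0.002]
```

```bash
python3 -m creep '[[2.2,-0.6,0.5,-0.014,0.005,0.002,1],[2.1,-0.5,0.5,-0.014,0.005,0.002,1],[0,0,0,0,0,0,1],[0,0,0,0,0,0,1]]'; python3 obj.py .454 .417 .045 .023 .04;python3 go.py .453 .4195 .085 86.8 3
```

```text
time_s: 10.7
tool_pos: [0.4573, 0.412, 0.1711]
tool_rot: [-179.9, 0.4, 86.2]
force: [0.5, -1.2, -0.5]
grip_width: 0.087
rect (array([451.4, 420.9]), array([50.1, 50.4]), 85.2, 1154) mean [0.4549 0.421  0.0281] zmax 0.0312 circ [array([451.3, 420.6]), np.float64(25.5)]
t 10.75 pos [0.4573 0.4119 0.1712] rot [-179.9    0.4   86.2] grip 0.087 F [-0.6  1.2  0.9]
N 3 [0.25, -0.16, 2.87] [-0.0, 0.002, -0.004]
```

```bash
python3 -m creep '[[0.4,-0.2,2.5,0,0,0,1],[0.4,-0.2,2.5,0,0,0,1],[0.2,-0.1,2.5,0,0,0,1],[0,0,0,0,0,0,1]]'; python3 go.py .453 .4195 .081 86.8
```

```text
time_s: 11.15
tool_pos: [0.4587, 0.4153, 0.0953]
tool_rot: [179.8, 0.6, 85.6]
force: [-1.1, -0.9, -0.7]
grip_width: 0.0868
t 11.15 pos [0.4587 0.4153 0.0953] rot [179.8   0.6  85.6] grip 0.0868 F [-1.1 -0.9 -0.7]
N 1 [0.39, -0.6, 1.43] [0.003, 0.01, -0.021]
```

```bash
python3 -m creep '[[0.4,-0.6,0.8,0,0.01,-0.02,1],[0,-0.1,0.6,0,0,0,0.8],[0,0,0,0,0,0,0.7],[0,0,0,0,0,0,0.7]]'; python3 go.py .453 .4195 .081 86.8
```

```text
time_s: 11.55
tool_pos: [0.4544, 0.4186, 0.0835]
tool_rot: [179.6, -0.1, 86.6]
force: [0.6, 0.6, 0.3]
grip_width: 0.0706
t 11.55 pos [0.4544 0.4186 0.0835] rot [ 1.796e+02 -1.000e-01  8.660e+01] grip 0.0706 F [0.6 0.6 0.3]
N 1 [0.08, -0.15, 0.25] [0.007, -0.002, -0.003]
```

```bash
python3 -m creep '[[0,-0.1,0.3,0,0,0,0.5],[0,0,0,0,0,0,0.4],[0,0,0,0,0,0,0.4],[0,0,0,0,0,0,0.4],[0,0,0,0,0,0,0.4]]' 8; python3 go.py .453 .4195 .081 86.8
```

```text
time_s: 12.05
tool_pos: [0.4542, 0.4195, 0.0822]
tool_rot: [179.5, -0.2, 86.6]
force: [0.1, -0.6, -0.1]
grip_width: 0.0487
t 12.05 pos [0.4542 0.4195 0.0822] rot [179.5  -0.2  86.6] grip 0.0487 F [ 0.1 -0.6 -0.1]
N 1 [-0.01, -0.12, 0.12] [0.009, -0.004, -0.003]
```

```bash
python3 -m creep '[[0,0,-1,0,0,0,0.4],[0,0,-3,0,0,0,0.4],[0,0,-4,0,0,0,0.4],[0,0,-2,0,0,0,0.4],[0,0,0,0,0,0,0.4],[0,0,0,0,0,0,0.4]]'; python3 obj.py .454 .417 .06 .015 .2;  python3 go.py .5645 .0513 .18 86.8
```

```text
time_s: 12.65
tool_pos: [0.4526, 0.4192, 0.1874]
tool_rot: [179.5, -0.2, 86.7]
force: [1.0, -0.2, -0.4]
grip_width: 0.0486
rect (array([441.3, 417.7]), array([89.6, 56.6]), 86.7, 13050) mean [0.4433 0.4192 0.147 ] zmax 0.2 circ [array([428.5, 418.4]), np.float64(47.0)]
t 12.7 pos [0.4526 0.4193 0.1873] rot [179.5  -0.2  86.7] grip 0.049 F [0.3 0.1 0.3]
N 9 [-4.01, 1.47, 0.08] [0.001, -0.0, -0.0]
```

```bash
python3 -m creep '[[-4,1.5,0,0,0,0,0.4],[-4,1.5,0,0,0,0,0.4],[-4,1.5,0,0,0,0,0.4],[-4,1.5,0,0,0,0,0.4],[-4,1.5,0,0,0,0,0.4],[-4,1.5,0,0,0,0,0.4],[-4,1.5,0,0,0,0,0.4],[-4,1.4,0,0,0,0,0.4],[-3,1,0,0,0,0,0.4],[0,0,0,0,0,0,0.4],[0,0,0,0,0,0,0.4]]'; python3 go.py .5645 .0513 .15 86.8
```

```text
time_s: 13.8
tool_pos: [0.5576, 0.0471, 0.1703]
tool_rot: [-179.1, -0.2, 87.0]
force: [0.3, 1.0, -0.0]
grip_width: 0.049
t 13.8 pos [0.5576 0.0471 0.1703] rot [-179.1   -0.2   87. ] grip 0.049 F [ 0.3  1.  -0. ]
N 1 [0.45, 0.68, 2.03] [-0.015, -0.003, 0.003]
```

```bash
python3 -m creep '[[0.4,0.7,2,-0.015,-0.003,0.003,0.4],[0,0,2.5,0,0,0,0.4],[0,0,1.5,0,0,0,0.4],[0,0,0,0,0,0,0.4]]';  python3 go.py .5645 .0513 .092 86.8
```

```text
time_s: 14.2
tool_pos: [0.5626, 0.0552, 0.1065]
tool_rot: [-179.8, -0.1, 87.1]
force: [-0.5, -0.2, -0.1]
grip_width: 0.0488
t 14.2 pos [0.5626 0.0552 0.1065] rot [-1.798e+02 -1.000e-01  8.710e+01] grip 0.0488 F [-0.5 -0.2 -0.1]
N 1 [-0.38, 0.21, 1.45] [-0.003, -0.001, 0.005]
```

```bash
python3 -m creep '[[-0.4,0.2,0.8,0,0,0.005,0.4],[0,0,0.5,0,0,0,0.4],[0,0,0.2,0,0,0,0.4],[0,0,0,0,0,0,0.4]]';  python3 go.py .5645 .0513 .09 86.8
```

```text
time_s: 14.6
tool_pos: [0.5651, 0.0528, 0.092]
tool_rot: [-179.9, -0.1, 86.9]
force: [-0.5, 0.2, -0.6]
grip_width: 0.0484
t 14.6 pos [0.5651 0.0528 0.092 ] rot [-1.799e+02 -1.000e-01  8.690e+01] grip 0.0484 F [-0.5  0.2 -0.6]
N 1 [-0.16, -0.05, 0.2] [-0.001, -0.002, 0.002]
```

```bash
python3 -m creep '[[-0.1,0,0.3,0,0,0,0.4],[0,0,0,0,0,0,0.4],[0,0,0,0,0,0,0.68],[0,0,0,0,0,0,0.7],[0,0,0,0,0,0,0.7],[0,0,-2,0,0,0,0.7],[0,0,-4,0,0,0,0.7],[0,0,-4,0,0,0,0.8],[0,0,-2,0,0,0,1],[0,0,0,0,0,0,1],[0,0,0,0,0,0,1]]'; python3 obj.py .563 .0515 .045 .029 .06 w5.png;python3 go.py .513 -.277 .24 40
```

```text
time_s: 15.7
tool_pos: [0.5652, 0.0515, 0.2137]
tool_rot: [-180.0, -0.1, 86.9]
force: [0.2, 1.0, -0.0]
grip_width: 0.0835
rect (array([562.3,  52.2]), array([49.8, 50.4]), 88.1, 915) mean [0.5661 0.052  0.0348] zmax 0.0382 circ [array([562.2,  52.5]), np.float64(25.5)]
t 15.75 pos [0.5652 0.0516 0.2136] rot [-1.80e+02 -1.00e-01  8.69e+01] grip 0.0849 F [ 0.6  0.2 -0.2]
N 8 [-4.08, 1.29, -0.33] [-0.0, -0.0, 0.102]
```

View pics/w5.png

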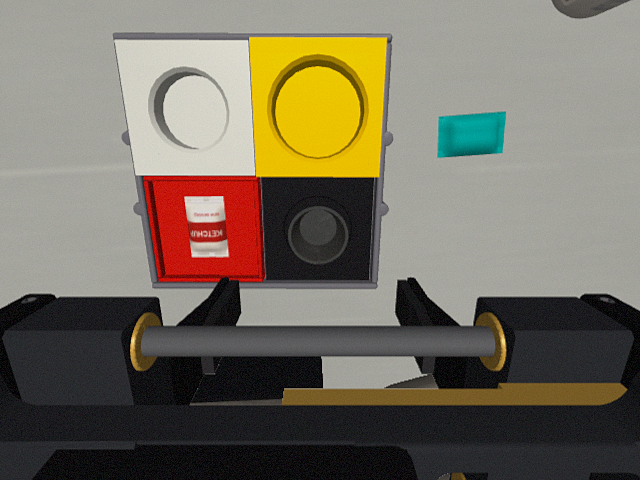

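The cup stands at (319,233) in the black dish, rim at about 36 mm, so it is fully down. Next the shaker.

```bash
python3 go.py .513 -.276 .24 0 12
```

```text
t 15.75 pos [0.5652 0.0516 0.2136] rot [-1.80e+02 -1.00e-01  8.69e+01] grip 0.0849 F [ 0.6  0.2 -0.2]
N 12 [-2.42, 1.85, -0.22] [-0.0, -0.0, 0.126]
```

```bash
python3 -m creep '[[-2.4,1.9,-0.4,0,0,0.126,1],[-2.4,1.9,-0.4,0,0,0.126,1],[-2.4,1.9,-0.4,0,0,0.126,1],[-2.4,1.9,-0.4,0,0,0.126,1],[-2.4,1.9,-0.4,0,0,0.126,1],[-2.4,1.9,-0.4,0,0,0.126,1],[-2.4,1.9,-0.4,0,0,0.126,1],[-2.4,1.9,-0.4,0,0,0.126,1],[-2.4,1.9,-0.4,0,0,0.126,1],[-2.4,1.9,-0.4,0,0,0.126,1],[-2.4,1.9,-0.4,0,0,0.126,1],[-2.4,1.9,-0.4,0,0,0.126,1],[0,0,0,0,0,0,1],[0,0,0,0,0,0,1]]'; python3 obj.py .513 -.276 .06 .045 .09 w6.png;python3 go.py .513 -.276 .2 0
```

```text
time_s: 17.15
tool_pos: [0.5218, -0.2886, 0.2349]
tool_rot: [-179.2, 2.2, -3.0]
force: [-0.0, 1.6, -0.3]
grip_width: 0.0867
rect (array([ 511., -271.]), array([30.3, 32.6]), 69.3, 1448) mean [ 0.5118 -0.2685  0.0746] zmax 0.0829 circ [array([ 510.6, -271.7]), np.float64(16.5)]
t 17.2 pos [ 0.5215 -0.289   0.2347] rot [-179.2    2.3   -3. ] grip 0.087 F [-0.1 -0.4 -0.5]
N 1 [-0.82, -1.26, 3.5] [-0.015, 0.039, -0.052]
```

```bash
python3 -m creep '[[-0.9,-1.4,1.5,-0.015,0.039,-0.052,1],[0,0,1,0,0,0,1],[0,0,0,0,0,0,1],[0,0,0,0,0,0,1]]'; python3 obj.py .513 -.276 .06 .03 .09 w6.png;python3 go.py .5115 -.273 .15 0
```

```text
time_s: 17.6
tool_pos: [0.5145, -0.2701, 0.2068]
tool_rot: [-179.8, 0.1, 0.5]
force: [-0.0, -0.3, 0.7]
grip_width: 0.0869
rect (array([ 510.9, -270.1]), array([32.1, 33.3]), 37.1, 2080) mean [ 0.5109 -0.2662  0.0688] zmax 0.0825 circ [array([ 510.9, -271. ]), np.float64(18.0)]
t 17.65 pos [ 0.5146 -0.2703  0.2068] rot [-1.798e+02  1.000e-01  5.000e-01] grip 0.0871 F [-0.5 -0.2  0.1]
N 2 [-0.15, 0.14, 2.84] [-0.002, 0.001, 0.005]
```

View pics/w6.png

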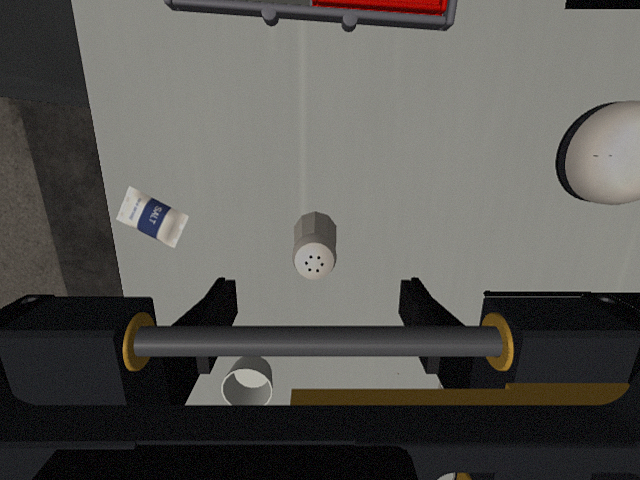

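The shaker is at (315,255), between the jaws. The blue sachet (153,217) and the white cup (247,382) are clear.

```bash
python3 -m creep '[[-0.2,0.2,3,0,0,0.003,1],[-0.2,0.2,3,0,0,0.003,1],[-0.1,0.1,3,0,0,0,1],[0,0,0,0,0,0,1]]';python3 go.py .5115 -.272 .096 0
```

```text
time_s: 18.05
tool_pos: [0.5144, -0.277, 0.118]
tool_rot: [180.0, -0.3, 0.2]
force: [-0.3, 1.2, -0.0]
grip_width: 0.087
t 18.05 pos [ 0.5144 -0.277   0.118 ] rot [180.   -0.3   0.2] grip 0.087 F [-0.3  1.2 -0. ]
N 1 [-0.3, -0.51, 2.2] [0.0, -0.006, 0.003]
```

```bash
python3 -m creep '[[-0.3,-0.5,1.3,0,-0.006,0.003,1],[0,0,0.8,0,0,0,1],[0,0,0.2,0,0,0,0.8],[0,0,0,0,0,0,0.6]]';python3 go.py .5115 -.272 .096 0
```

```text
time_s: 18.45
tool_pos: [0.5147, -0.2725, 0.0975]
tool_rot: [179.8, -0.3, 0.0]
force: [0.5, -0.4, 0.2]
grip_width: 0.0776
t 18.45 pos [ 0.5147 -0.2725  0.0975] rot [179.8  -0.3   0. ] grip 0.0776 F [ 0.5 -0.4  0.2]
N 1 [-0.33, -0.05, 0.15] [0.003, -0.005, 0.0]
```

```bash
python3 -m creep '[[-0.3,0,0.1,0,-0.005,0,0.6],[0,0,0,0,0,0,0.5],[0,0,0,0,0,0,0],[0,0,0,0,0,0,0],[0,0,0,0,0,0,0],[0,0,0,0,0,0,0]]' 15;python3 go.py .5115 -.272 .096 0;  python3 -m creep '[[0,0,-1,0,0,0,0],[0,0,-3,0,0,0,0],[0,0,-4,0,0,0,0],[0,0,-2,0,0,0,0],[0,0,0,0,0,0,0],[0,0,0,0,0,0,0]]';python3 go.py .4595 -.043 .2 0
```

```text
time_s: 19.05
tool_pos: [0.5128, -0.2735, 0.0991]
tool_rot: [179.7, -0.2, -0.0]
force: [-0.6, 0.2, -1.6]
grip_width: 0.0344
t 19.05 pos [ 0.5128 -0.2735  0.0991] rot [179.7  -0.2  -0. ] grip 0.0344 F [-0.6  0.2 -1.6]
N 1 [-0.13, -0.15, 0.31] [0.006, -0.003, -0.0]
time_s: 19.65
tool_pos: [0.5115, -0.2721, 0.203]
tool_rot: [179.8, -0.0, 0.0]
force: [-0.4, 0.2, -0.8]
grip_width: 0.0341
t 19.65 pos [ 0.5115 -0.2721  0.203 ] rot [179.8  -0.    0. ] grip 0.0341 F [-0.4  0.2 -0.8]
N 6 [-0.87, -3.82, 0.04] [0.001, -0.0, 0.0]
```

```bash
python3 -m creep '[[-0.9,-3.8,0,0,0,0,0],[-0.9,-3.8,0,0,0,0,0],[-0.9,-3.8,0,0,0,0,0],[-0.9,-3.8,0,0,0,0,0],[-0.9,-3.8,0,0,0,0,0],[-0.8,-3,0,0,0,0,0],[0,0,0,0,0,0,0],[0,0,0,0,0,0,0]]';python3 go.py .459 -.043 .16 0; python3 obj.py .46 -.043 .045 .03 .16 w7.png
```

```text
time_s: 20.45
tool_pos: [0.4506, -0.0448, 0.1913]
tool_rot: [-179.9, 0.8, -0.1]
force: [-0.2, -1.0, -1.5]
grip_width: 0.0341
t 20.45 pos [ 0.4506 -0.0448  0.1913] rot [-1.799e+02  8.000e-01 -1.000e-01] grip 0.0341 F [-0.2 -1.  -1.5]
N 1 [0.86, -0.18, 3.12] [-0.001, 0.014, -0.002]
rect (array([461.2, -31.7]), array([63.7, 82.7]), 82.5, 5715) mean [ 0.4491 -0.0314  0.1343] zmax 0.16 circ [array([459.6, -42.2]), np.float64(43.9)]
```

View pics/w7.png

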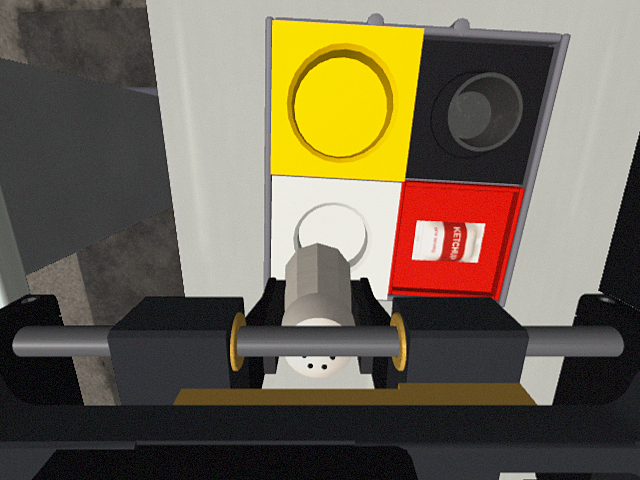

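The shaker is held upright at (318,290), above the white well (330,235). I correct the lateral position and lower it.

```bash
python3 -m creep '[[0.9,-0.2,0.5,0,0.014,-0.002,0],[0,0,0,0,0,0,0],[0,0,0,0,0,0,0]]';python3 go.py .459 -.043 .13 0 2
```

```text
time_s: 20.8
tool_pos: [0.4604, -0.0451, 0.1844]
tool_rot: [-179.8, 0.0, -0.3]
force: [-0.3, 0.1, -0.1]
grip_width: 0.0345
t 20.8 pos [ 0.4604 -0.0451  0.1844] rot [-179.8    0.    -0.3] grip 0.0345 F [-0.3  0.1 -0.1]
N 2 [-0.07, -0.1, 2.72] [-0.002, 0.0, -0.002]
```

```bash
python3 -m creep '[[0,-0.2,2.5,0,0,0,0],[0,-0.1,2.3,0,0,0,0],[0,0,0,0,0,0,0],[0,0,0,0,0,0,0]]';python3 go.py .459 -.043 .11 0
```

```text
time_s: 21.2
tool_pos: [0.462, -0.0445, 0.1359]
tool_rot: [-179.8, -0.1, -0.6]
force: [1.1, 0.1, 0.1]
grip_width: 0.0339
t 21.2 pos [ 0.462  -0.0445  0.1359] rot [-1.798e+02 -1.000e-01 -6.000e-01] grip 0.0339 F [1.1 0.1 0.1]
N 1 [-0.3, -0.15, 2.59] [-0.004, -0.001, -0.01]
```

```bash
python3 -m creep '[[-0.3,-0.2,1.2,0,0,-0.01,0],[0,0,0.8,0,0,0,0],[0,0,0.4,0,0,0,0],[0,0,0,0,0,0,0]]';python3 go.py .459 -.043 .107 0
```

```text
time_s: 21.6
tool_pos: [0.4602, -0.0432, 0.1122]
tool_rot: [-179.9, -0.2, -0.0]
force: [-0.2, 0.8, -1.0]
grip_width: 0.034
t 21.6 pos [ 0.4602 -0.0432  0.1122] rot [-179.9   -0.2   -0. ] grip 0.034 F [-0.2  0.8 -1. ]
N 1 [-0.12, -0.02, 0.52] [-0.003, -0.004, -0.0]
```

```bash
python3 -m creep '[[-0.1,0,0.4,0,0,0,0],[0,0,0.2,0,0,0,0],[0,0,0,0,0,0,0]]';python3 go.py .459 -.043 .107 0
```

```text
time_s: 21.9
tool_pos: [0.4596, -0.0429, 0.1071]
tool_rot: [-179.9, -0.3, -0.0]
force: [-0.2, -0.3, -0.4]
grip_width: 0.034
t 21.9 pos [ 0.4596 -0.0429  0.1071] rot [-179.9   -0.3   -0. ] grip 0.034 F [-0.2 -0.3 -0.4]
N 1 [-0.06, 0.01, 0.01] [-0.002, -0.005, -0.0]
```

```bash
python3 -m creep '[[0,0,0.1,0,0,0,0],[0,0,0,0,0,0,0],[0,0,0,0,0,0,0.6],[0,0,0,0,0,0,0.7],[0,0,0,0,0,0,0.7],[0,0,-1,0,0,0,0.7],[0,0,-3,0,0,0,0.7],[0,0,-4.5,0,0,0,0.8],[0,0,-4.5,0,0,0,1],[0,0,-3,0,0,0,1],[0,0,0,0,0,0,1],[0,0,0,0,0,0,1]]';python3 obj.py .4595 -.043 .04 .04 .11; python3 go.py .384 .26 .27 0
```

```text
time_s: 23.1
tool_pos: [0.459, -0.0422, 0.2765]
tool_rot: [-179.9, -0.4, 0.1]
force: [0.2, -0.2, -0.3]
grip_width: 0.0853
rect (array([459.7, -39. ]), array([33.7, 31.1]), 20.3, 1282) mean [ 0.4594 -0.0358  0.0784] zmax 0.0907 circ [array([459.2, -38.9]), np.float64(17.4)]
t 23.15 pos [ 0.4592 -0.0421  0.2764] rot [-1.799e+02 -4.000e-01  1.000e-01] grip 0.0863 F [0.3 0.3 1.1]
N 7 [-1.07, -4.32, 0.09] [-0.0, -0.001, 0.0]
```

```bash
python3 -m creep '[[-1.1,-4.3,-0.2,0,0,0,1],[-1.1,-4.3,-0.2,0,0,0,1],[-1.1,-4.3,-0.2,0,0,0,1],[-1.1,-4.3,-0.2,0,0,0,1],[-1.1,-4.3,-0.2,0,0,0,1],[-1.1,-4.3,-0.2,0,0,0,1],[-0.8,-3,-0.2,0,0,0,1],[0,0,0,0,0,0,1],[0,0,0,0,0,0,1]]';python3 obj.py .384 .26 .05 .125 .15 w8.png; python3 go.py .384 .26 .24 0
```

```text
time_s: 24.05
tool_pos: [0.3763, 0.2542, 0.2816]
tool_rot: [-179.8, 0.5, 0.0]
force: [-0.0, -0.8, 0.4]
grip_width: 0.0871
rect (array([380.6, 265.2]), array([44.7, 45.2]), 45.7, 2764) mean [0.3811 0.265  0.1308] zmax 0.1359 circ [array([381.2, 264.5]), np.float64(23.5)]
t 24.1 pos [0.3763 0.2542 0.2816] rot [-179.7    0.5    0. ] grip 0.0869 F [ 0.1  0.4 -0.5]
N 1 [0.79, -0.57, 4.16] [-0.004, 0.009, 0.0]
```

View pics/w8.png

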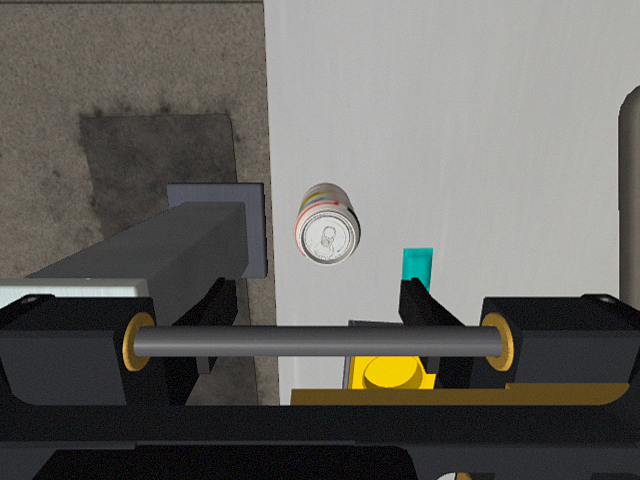

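The can top is at (330,238), about 9 mm off the jaw line. I align, then descend.

```bash
python3 -m creep '[[0.6,-0.9,0.5,0,0.009,0,1],[0,0,2.5,0,0,0,1],[0,0,0,0,0,0,1],[0,0,0,0,0,0,1]]';python3 go.py .382 .263 .155 0
```

```text
time_s: 24.5
tool_pos: [0.3843, 0.2576, 0.2493]
tool_rot: [-179.9, 0.2, -0.5]
force: [-1.2, 0.4, 0.2]
grip_width: 0.0868
t 24.5 pos [0.3843 0.2576 0.2493] rot [-179.9    0.2   -0.5] grip 0.0868 F [-1.2  0.4  0.2]
N 3 [-0.07, -0.17, 3.14] [-0.001, 0.001, -0.003]
```

```bash
python3 -m creep '[[-0.2,-0.3,3,0,0,-0.004,1],[-0.1,-0.3,3,0,0,-0.004,1],[-0.1,-0.2,2.5,0,0,0,1],[0,0,0,0,0,0,1],[0,0,0,0,0,0,1]]';python3 go.py .382 .263 .145 0
```

```text
time_s: 25.0
tool_pos: [0.3855, 0.2622, 0.1659]
tool_rot: [-180.0, -0.2, -0.6]
force: [-0.6, 1.2, 0.8]
grip_width: 0.087
t 25.0 pos [0.3855 0.2622 0.1659] rot [-180.    -0.2   -0.6] grip 0.087 F [-0.6  1.2  0.8]
N 1 [-0.35, -0.08, 2.08] [-0.001, -0.003, -0.011]
```

```bash
python3 -m creep '[[-0.3,-0.1,1.3,0,0,-0.01,1],[0,0,0.7,0,0,0,0.9],[0,0,0,0,0,0,0.75],[0,0,0,0,0,0,0.75]]';python3 go.py .382 .263 .145 0
```

```text
time_s: 25.4
tool_pos: [0.3852, 0.263, 0.1479]
tool_rot: [-180.0, -0.5, -0.2]
force: [-0.4, -0.4, 0.4]
grip_width: 0.0707
t 25.4 pos [0.3852 0.263  0.1479] rot [-180.    -0.5   -0.2] grip 0.0707 F [-0.4 -0.4  0.4]
N 1 [-0.32, 0.0, 0.29] [-0.0, -0.009, -0.003]
```

```bash
python3 -m creep '[[-0.3,0,0.2,0,-0.009,0,0.75],[0,0,0,0,0,0,0.4],[0,0,0,0,0,0,0.4],[0,0,0,0,0,0,0.4],[0,0,0,0,0,0,0.4]]' 25;python3 go.py .382 .263 .145 0;  python3 -m creep '[[0,0,-1,0,0,0,0.4],[0,0,-2,0,0,0,0.4],[0,0,-3,0,0,0,0.4],[0,0,-3,0,0,0,0.4],[0,0,0,0,0,0,0.4],[0,0,0,0,0,0,0.4]]';python3 go.py .4645 .057 .235 0
```

```text
time_s: 25.9
tool_pos: [0.3824, 0.2633, 0.1466]
tool_rot: [-180.0, -0.1, -0.2]
force: [-0.2, 0.1, -1.1]
grip_width: 0.0506
t 25.9 pos [0.3824 0.2633 0.1466] rot [-1.8e+02 -1.0e-01 -2.0e-01] grip 0.0506 F [-0.2  0.1 -1.1]
N 1 [-0.04, 0.03, 0.16] [-0.0, -0.001, -0.003]
time_s: 26.5
tool_pos: [0.3802, 0.263, 0.2395]
tool_rot: [179.9, 0.2, -0.0]
force: [-0.4, -1.0, -3.2]
grip_width: 0.0512
t 26.5 pos [0.3802 0.263  0.2395] rot [179.9   0.2  -0. ] grip 0.0512 F [-0.4 -1.  -3.2]
N 5 [1.69, 4.12, 0.09] [0.0, 0.001, -0.0]
```

```bash
python3 -m creep '[[1.7,4.1,0,0,0,0,0.4],[1.7,4.1,0,0,0,0,0.4],[1.7,4.1,0,0,0,0,0.4],[1.7,4.1,0,0,0,0,0.4],[1.2,3,0,0,0,0,0.4],[0,0,0,0,0,0,0.4],[0,0,0,0,0,0,0.4]]';python3 go.py .4645 .057 .2 0
```

```text
time_s: 27.2
tool_pos: [0.4583, 0.0632, 0.2317]
tool_rot: [180.0, 0.8, 0.4]
force: [0.6, -0.8, -3.0]
grip_width: 0.0512
t 27.2 pos [0.4583 0.0632 0.2317] rot [180.    0.8   0.4] grip 0.0512 F [ 0.6 -0.8 -3. ]
N 1 [0.64, 0.62, 3.16] [0.0, 0.015, 0.006]
```

```bash
python3 -m creep '[[0.6,0.6,1,0,0.015,0.006,0.4],[0,0,1.5,0,0,0,0.4],[0,0,0,0,0,0,0.4],[0,0,0,0,0,0,0.4]]';python3 go.py .4645 .057 .18 0; python3 obj.py .4645 .057 .045 .03 .2 w9.png
```

```text
time_s: 27.6
tool_pos: [0.4618, 0.0609, 0.2034]
tool_rot: [-179.9, 0.3, 0.4]
force: [0.1, -0.3, -1.8]
grip_width: 0.0509
t 27.6 pos [0.4618 0.0609 0.2034] rot [-179.9    0.3    0.4] grip 0.0509 F [ 0.1 -0.3 -1.8]
N 1 [0.27, 0.39, 2.34] [-0.002, 0.005, 0.006]
rect (array([465.8,  68. ]), array([67.8, 89.8]), 82.8, 18760) mean [0.4616 0.0736 0.1499] zmax 0.2 circ [array([464.5,  57. ]), np.float64(45.0)]
```

View pics/w9.png

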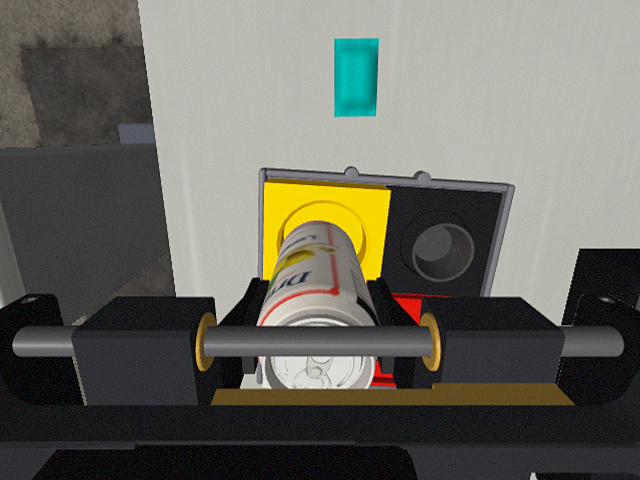

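The can is held upright at (318,290), coming down over the yellow well (322,235).

```bash
python3 -m creep '[[0.3,0.4,0.5,0,0.005,0.006,0.4],[0,0,0.8,0,0,0,0.4],[0,0,0,0,0,0,0.4],[0,0,0,0,0,0,0.4]]';python3 go.py .4645 .057 .165 0
```

```text
time_s: 28.05
tool_pos: [0.4654, 0.0576, 0.1905]
tool_rot: [-179.9, -0.1, 0.1]
force: [0.9, 0.6, -3.4]
grip_width: 0.0509
t 28.05 pos [0.4654 0.0576 0.1905] rot [-1.799e+02 -1.000e-01  1.000e-01] grip 0.0509 F [ 0.9  0.6 -3.4]
N 1 [-0.09, 0.06, 2.55] [-0.001, -0.002, 0.001]
```

```bash
python3 -m creep '[[-0.1,0,1,0,0,0,0.4],[-0.1,-0.1,1,0,0,0,0.4],[-0.1,0,0.6,0,0,0,0.4],[0,0,0,0,0,0,0.4],[0,0,0,0,0,0,0.4]]';python3 go.py .4645 .057 .155 0
```

```text
time_s: 28.55
tool_pos: [0.4618, 0.0587, 0.1618]
tool_rot: [-179.9, -0.1, 0.1]
force: [0.3, -0.2, -2.2]
grip_width: 0.0512
t 28.55 pos [0.4618 0.0587 0.1618] rot [-1.799e+02 -1.000e-01  1.000e-01] grip 0.0512 F [ 0.3 -0.2 -2.2]
N 1 [0.27, 0.17, 0.68] [-0.001, -0.001, 0.001]
```

```bash
python3 -m creep '[[0.2,0.1,0.4,0,0,0,0.4],[0,0,0.2,0,0,0,0.4],[0,0,0,0,0,0,0.4],[0,0,0,0,0,0,0.4]]';python3 go.py .4645 .057 .154 0
```

```text
time_s: 28.95
tool_pos: [0.4646, 0.0575, 0.1557]
tool_rot: [-179.9, -0.1, 0.1]
force: [-0.4, -0.4, -2.9]
grip_width: 0.051
t 28.95 pos [0.4646 0.0575 0.1557] rot [-1.799e+02 -1.000e-01  1.000e-01] grip 0.051 F [-0.4 -0.4 -2.9]
N 1 [-0.01, 0.05, 0.17] [-0.001, -0.003, 0.001]
```

```bash
python3 -m creep '[[0,0,0.15,0,0,0,0.4],[0,0,0,0,0,0,0.4],[0,0,0,0,0,0,0.75],[0,0,0,0,0,0,0.8],[0,0,0,0,0,0,0.8],[0,0,-1,0,0,0,0.8],[0,0,-3,0,0,0,0.8],[0,0,-4,0,0,0,0.8],[0,0,-4,0,0,0,1],[0,0,-4,0,0,0,1],[0,-1,-3,0,0,0,1],[0,0,0,0,0,0,1],[0,0,0,0,0,0,1]]'; python3 - <<'E'
from h import *
o=env.get_obs(); print(o["time_s"],o["tool_pos"])
c=optics.read_camera("scene"); f=c["frame"]; W=cloud(c)
s=cv2.resize(f[170:350,160:440],(800,514),interpolation=cv2.INTER_CUBIC); cv2.imwrite("pics/s2.png",s)
for n,(x,y,r,zl,zh) in dict(can=(.464,.057,.04,.05,.16),shaker=(.459,-.043,.035,.05,.11),cup=(.5645,.0513,.035,.02,.05),sachet=(.557,-.047,.035,.02,.035),blue=(.3683,-.2605,.04,.006,.03),white=(.4477,-.43,.04,.02,.04)).items():
    m=(np.hypot(W[...,0]-x,W[...,1]-y)<r)&(W[...,2]>zl)&(W[...,2]<zh)
    print(n,m.sum(),W[m].mean(0).round(4) if m.any() else "", W[m][:,2].max().round(4) if m.any() else "")
E
python3 obj.py .4645 .057 .045 .125 .16
```

```text
time_s: 30.25
tool_pos: [0.4643, 0.0696, 0.3578]
tool_rot: [-180.0, -0.6, 0.3]
force: [-0.3, -0.6, -0.5]
grip_width: 0.0863
30.25 [0.46430012 0.06955329 0.3578271 ]
can 756 [0.4542 0.0703 0.1018] 0.1435
shaker 167 [ 0.4549 -0.0327  0.0716] 0.0907
cup 166 [0.5652 0.0527 0.0292] 0.0389
sachet 1 [ 0.536  -0.0544  0.0206] 0.0206
blue 94 [ 0.3624 -0.2494  0.0123] 0.0178
white 78 [ 0.4467 -0.4246  0.025 ] 0.0314
rect (array([464.1,  60.8]), array([52.6, 47.8]), 2.4, 2107) mean [0.4641 0.0619 0.1368] zmax 0.1444 circ [array([464.2,  58.4]), np.float64(26.6)]
```

View pics/s2.png

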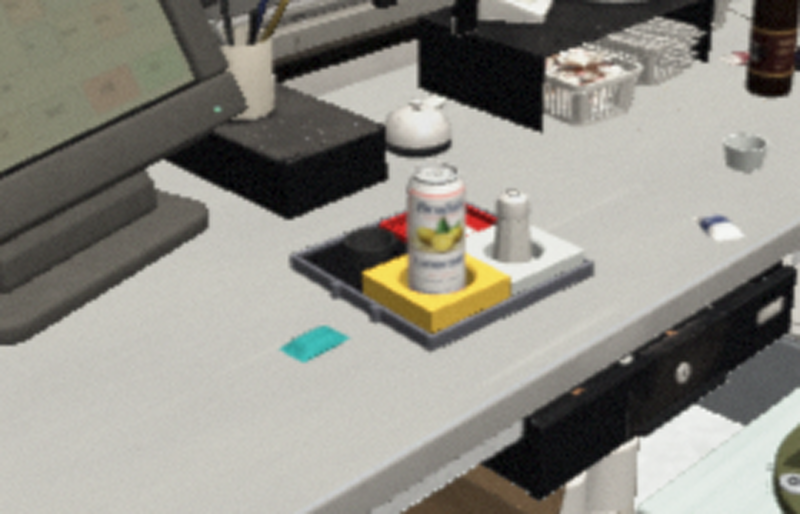

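The scene view shows the can upright in yellow at (437,230), the shaker in white at (513,225) and the cup in black at (370,243). The blue sachet (722,227) and white cup (745,150) are where they were. The robot is clear, so I hand the job in.

```bash
python3 -c "
from cell import order,env
print(env.get_obs()['joint_velocities'].round(1)); print(order.sign_off())"
```

```text
[ 0.   1.   0.3  1.3  0.2  0.  -0.1]
the job is handed in; nothing more can be done
None
```

I made up the caddy in the order asked and handed it in at about 30 s: red sachet flat in the red tray, black cup in the black dish, salt shaker in the white well, can in the yellow well.

**Heights after placing:**

| Item | Measured top | Expected when fully down |
|---|---|---|
| Sachet | about 24 mm (points up to 26 mm) | 24 mm |
| Cup rim | about 36 mm (points up to 38 mm) | 36 mm |
| Shaker | 91 mm | 89 mm |
| Can | 144 mm | 142 mm |

Every item was measured after release. They read up to 2 mm high, and the loose items read 1–2 mm high before I moved them too.

**Left alone:** the blue sachet, white cup and turquoise pad were not touched. They looked unmoved in the last picture.

**Not rechecked or in disagreement:**
- **Sachet:** the can hid it in the last view. Its last clear sighting was in a wrist picture taken before the shaker was set down, and it was flat in the tray then.
- **Cameras:** the top and wrist cameras disagreed by up to 6 mm sideways on positions. I used the wrist values for the caddy seats and mostly for the grasps, within the clearances.

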